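Point-and-check isolation of a wiring training board

ROBOT

A 7-joint arm with a two-finger parallel gripper is mounted at the origin on the work surface. World frame = base frame: x ahead of the robot, y to its left, z up, the work surface at z = 0. Lengths are in m, angles in rad, forces in N, time in s.
With the tool pointing down it reaches from about 0.425 to 0.8 m from the base axis. Payload 8.3 kg.
Tool frame: the origin (TCP) lies at the very end of the fingers, on their centre line; the grasp point (between the pads) lies 19 mm behind it; x points along the fingers, y is the direction in which the jaws open and shut, and the axes are right-handed (so a half turn about x gives the same grasp; the last joint's range is limited). The gripper opens to 85 mm and grips with 20 to 120 N. Pads are 22 mm wide; open, the fingers measure 114 mm over their backs; the gripper's body (76 mm by 85 mm) begins 54 mm behind the grasp point. The pads swing forward as they close: fully open they stand 13 mm farther back than shut.
Start: joints at [1.156, 0.383, 0.016, 1.37, -0.006, 1.388, -0.046], TCP at [0.215, -0.587, 0.231] pointing down, gripper open.
Joint ranges: [-2.95, 2.95], [-0.25, 2.06], [-1.52, 1.56], [0.18, 2.33], [-1.44, 4.58], [0.02, 2.06], [-3.01, 3.01]. Speed limits (rad/s): [2.39, 2.39, 3.01, 3.01, 3.14, 3.14, 3.14].

INTERFACE

Orientations are given as a unit quaternion [w, x, y, z].
In Python, from cell import get_state, optics, manip gives the robot as it stands. The module is installed in compiled form; this text tells all that it offers.
- The arm moves only by the shell command python3 -m creep 'ROWS' [FORCE]. ROWS is JSON, one flat list of numbers, 5 for each row, row after row: the shift along the tool's x, y, z in m, then the turn about the tool's x in degrees, then the opening in per cent of the stroke, from 0 (shut) to 100 (fully open). In form: [x, y, z, twist, gripper, x, y, z, twist, gripper, ...]. A call has exactly 5 rows; each row is the pose to reach, as a shift and turn from the pose measured when the call began, along the tool's axes at that moment; what a row does not reach only later rows make up. A row lasts 1/8 s, in which the tool goes at most 62.5 mm and 10.7 degrees, less where a joint would pass 70% of its speed; a pose out of reach is approached as far as the arm can. A call with a gripper value outside its range is refused whole. The fingers move at their own pace and stop on an object; FORCE is the grip in N (left out, the last holds). Time passes only in rows, so rows that repeat a pose let the fingers close, or fill a call up. It gives the time, the measured TCP pose, the force and the opening at its end, in the units of the state.
- get_state(): the state, without advancing time (a new reading comes with each control period).
- optics.read_camera(name): name is "scene" or "top" or "wrist"; returns the picture (480x640x3 uint8, blue, green, red); there is no depth.
- optics.calibration(name): a dict with "fx", "fy", "cx", "cy" (pixels), "rvec" (rotation vector, rad) and "tvec" (3), from world to camera coordinates, as OpenCV has them; the wrist camera has in their place "hand_eye" (4x4, takes a point from camera to tool coordinates, whose origin is the TCP and whose axes are the tool frame's). Camera axes: x right, y down, z forward; pixel columns grow to the right and rows downward; lengths in m; the calibration is good to about 2 mm. A picture is of the moment at which its call begins: read the wrist's pose just before it. calibration takes no time and is no camera call.
- manip.hand_in(): hands the job in, once; it reports no verdict.
The state is a dict: "time_s": time; "joint_pos": joint angles; "joint_velocities": joint speeds; "joint_efforts": joint torques, N m; "tool_pos": TCP position; "eef_rot": TCP orientation; "ft_force": force on the tool from outside, world axes, zero at the start; "ft_torque": the same for the moment, N m; "grip_width": finger opening in m.
Only numpy, scipy, OpenCV 4.12 (cv2) and the standard library are available. Lean on these libraries where they do the work, as an engineer would, in place of code of your own. Each camera call takes 0.05 s, during which the arm holds its last target.

TASK

Switch off the red isolator the point-and-check way: first point down at the red grip, holding the fingertips still about 3 cm above it for two seconds without touching it, then push the red lever all the way over, away from the robot, to its off stop. Finally point in the same way at the yellow window of the round black meter, for two seconds from about 3 cm above and without ever touching the meter, so that the trainee reads it. Leave the blue and black levers and the loose things where they are.

Things in the scene. Friction and masses are not known exactly. Their poses are not given: they have to be found in the camera images.
- red_grip (a point): Centre of the red hand grip of the red isolator's lever, a red bar 40 mm long and 20 mm in diameter lying across the top of a thin steel lever (10 x 7 mm). The point moves with the lever; the top of the grip is 10 mm above it and it lies 60 mm from the lever's hinge.
- red_base: The red isolator: ivory box 86 x 86 x 38 mm, screwed to the board, origin at the centre of its underside, z up. Its lever hinges about the box's own y axis at a point 36 mm above the origin, and leans about 0.5 rad to the box's -x side (the robot's side) when on; with the lever on, the centre of the red grip is about 89 mm above the origin and 29 mm to -x of it. Pushing towards +x switches it off. Nothing else is within 65 mm of the box's centre to its sides.
- red_lever (a joint): Angle of the red lever in rad: 0 is fully on (leaning 0.5 rad to the box's -x), 1.0 is fully off against its stop (leaning 0.5 rad to +x). Starts between 0 and 0.15. Friction holds it wherever it is left; about 2 N at the grip moves it.
- blue_grip (a point): Centre of the blue grip of the blue isolator, same shape and size as the red one; its lever may start at any angle. To be left alone.
- black_grip (a point): Centre of the black grip of the black isolator, same shape and size as the red one; its lever may start at any angle. To be left alone.
- meter_window (a point): Centre of the yellow reading window (48 x 20 mm) on the flat top face of the round black energy meter; the point is on the meter's top, 97 mm above the board and 18 mm off the meter axis towards the meter's own -x side. The meter is 124 mm in diameter, 95 mm tall, fixed to the board.
- meter: The round black energy meter with a white face on top; origin at the centre of its underside, on the board, z up.
- board: Fixed brown training board 360 x 740 x 18 mm lying flat on the bench, origin at the centre of its underside. Carries in one row, 120 mm apart, the three isolators, in any order, and at the two ends the meter and the junction box, either way round.
- junction_box: Fixed open ivory junction box 100 x 100 x 50 mm on the board; origin at the centre of its underside.
- screwdriver: Loose screwdriver with green handle, 170 mm long, lying on the board between the row and the robot; to be left alone.
- tape: Loose black tape roll, 90 mm in diameter, 19 mm high, on the board between the row and the robot; origin at the centre of its underside; to be left alone.
- cover: Loose ivory cover plate 86 x 86 x 9 mm on the board between the row and the robot; origin at the centre of its underside; to be left alone.
- pliers: Loose blue-handled pliers, about 165 mm long, 12 mm thick, lying on the bench to the left of the board; to be left alone.
- screw_jar: Loose glass jar with grey cap, 60 mm in diameter, 75 mm tall, on the bench to the right of the board; origin at the centre of its underside; to be left alone.

How it is judged:
By the outcome, as a careful person would: the job done as asked, in the order asked, and still so for the second after the job is handed in, with the robot touching nothing.
It also fails if it takes over 48 s, if anything falls off the work surface, if the arm or the gripper's body presses on something with over 40 N, if the wrist force passes 120 N, or if a joint passes its speed limit or range.

## Working session

There is one attempt and no reset: what is moved stays moved. The work goes in short steps, Python scripts to look and compute and a shell command to move; the robot and the scene stay as the last step left them, time stands still between calls to the robot, and variables do not carry over. Pictures are saved under pics/ and viewed, and the job is handed in when it is done.

```bash
mkdir -p pics; python3 - <<'E'
from cell import get_state, optics
import cv2
s=get_state()
for k in s: print(k,s[k])
for n in ("scene","top"):
    print(n,optics.calibration(n))
    cv2.imwrite(f"pics/{n}0.png",optics.read_camera(n))
print(optics.calibration("wrist"))
E
```

```text
time_s 0.0
joint_pos [ 1.15611063  0.38425321  0.01641201  1.37118409 -0.00628263  1.38817536
 -0.04649763]
joint_velocities [-1.12695991e-03 -9.21240036e-04  2.05107331e-03 -1.43615802e-04
  9.16108673e-05  1.40616724e-03  2.92108832e-05]
joint_efforts [-7.79158581e-04 -6.27597213e+01  8.44520442e-01 -3.71822226e+01
  1.66358060e-02  1.44197312e-02  9.50003391e-05]
tool_pos [ 0.21519128 -0.58624649  0.23025623]
eef_rot [-0.12306532 -0.69604879 -0.12442749  0.69633958]
ft_force [-0.56083444 -0.17467922  0.07138283]
ft_torque [-0.01977538  0.00980337  0.04235765]
grip_width 0.0854465907964504
scene {'fx': 463.06282767505047, 'fy': 463.06282767505047, 'cx': 322.9319824876566, 'cy': 242.2027394252765, 'rvec': array([ 0.78083428,  2.44737491, -1.2555542 ]), 'tvec': array([ 0.43995846, -0.09145657,  1.78454894])}
top {'fx': 500.59681306019905, 'fy': 500.59681306019905, 'cx': 321.3520730034368, 'cy': 242.0943553830274, 'rvec': array([ 2.11040131, -2.10269098,  0.22841649]), 'tvec': array([0.00574822, 0.53867521, 1.2447186 ])}
{'fx': 379.77870692796205, 'fy': 379.77870692796205, 'cx': 327.60046519919445, 'cy': 232.82605267019073, 'hand_eye': array([[ 5.71647516e-04, -3.30018732e-01,  9.43974210e-01,
        -1.43149486e-01],
       [ 9.99999474e-01,  9.92578472e-04, -2.58563978e-04,
        -1.35497261e-03],
       [-8.51637523e-04,  9.43973862e-01,  3.30019126e-01,
        -8.50860493e-02],
       [ 0.00000000e+00,  0.00000000e+00,  0.00000000e+00,
         1.00000000e+00]])}
```

View pics/scene0.png

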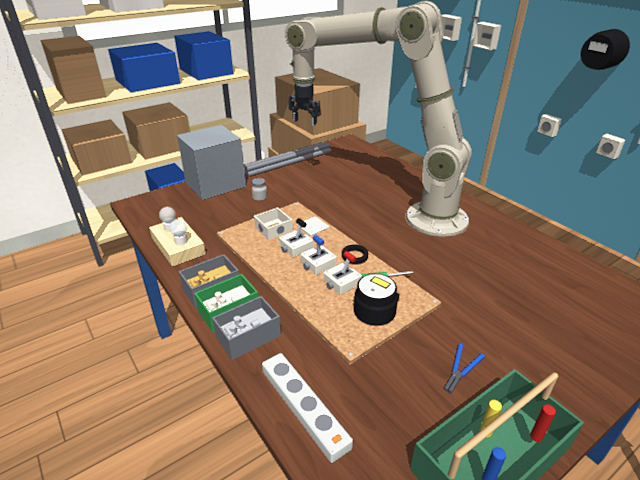

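View pics/top0.png

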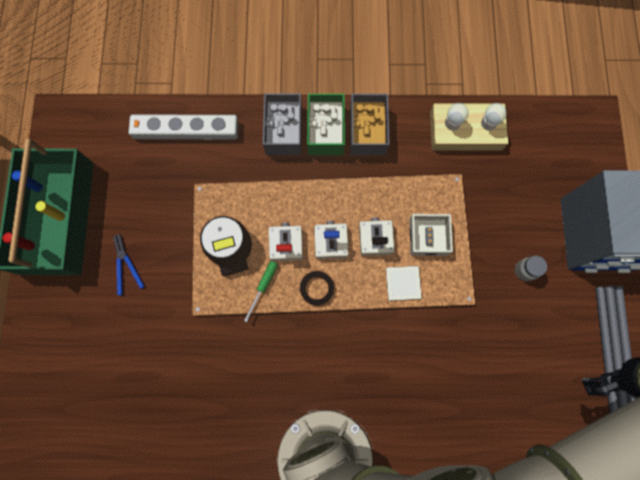

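```bash
cat > h.py <<'E'
import cv2, numpy as np
from cell import get_state, optics
from scipy.spatial.transform import Rotation as R
def ray(n,uv):
    c=optics.calibration(n); M=R.from_rotvec(c['rvec']).as_matrix()
    d=M.T@np.array([(uv[0]-c['cx'])/c['fx'],(uv[1]-c['cy'])/c['fy'],1]); return -M.T@c['tvec'],d/np.linalg.norm(d)
def plane(n,uv,z):
    o,d=ray(n,uv); return o+d*(z-o[2])/d[2]
def tri(a,b):
    (o1,d1),(o2,d2)=ray('scene',a),ray('top',b)
    t=np.linalg.lstsq(np.c_[d1,-d2],o2-o1,rcond=None)[0]
    p,q=o1+t[0]*d1,o2+t[1]*d2; return (p+q)/2,np.linalg.norm(p-q)
def blobs(img,col):
    h=cv2.cvtColor(img,cv2.COLOR_BGR2HSV)
    r={'red':[((0,150,80),(6,255,255)),((172,150,80),(180,255,255))],'yellow':[((23,130,120),(35,255,255))],'blue':[((105,150,80),(125,255,255))]}[col]
    m=sum(cv2.inRange(h,a,b) for a,b in r).astype(np.uint8)
    n,l,st,ce=cv2.connectedComponentsWithStats(m)
    return [(st[i,4],st[i,:4].tolist(),ce[i].round(1).tolist()) for i in range(1,n) if st[i,4]>15]
E
python3 - <<'E'
from h import *
for n in('scene','top'):
    im=cv2.imread(f'pics/{n}0.png')
    for c in('red','yellow','blue'): print(n,c,blobs(im,c))
    x,y=((270,180) if n=='scene' else (185,170))
    cv2.imwrite(f'pics/{n}_crop.png',cv2.resize(im[y:y+150,x:x+200],None,fx=4,fy=4,interpolation=cv2.INTER_CUBIC))
E
```

```text
scene red [(np.int32(82), [343, 251, 13, 11], [349.3, 256.0]), (np.int32(471), [531, 404, 25, 38], [543.2, 422.6])]
scene yellow [(np.int32(94), [372, 277, 18, 10], [380.3, 281.7]), (np.int32(270), [481, 400, 21, 30], [492.3, 411.7])]
scene blue [(np.int32(2190), [175, 32, 58, 48], [204.0, 54.6]), (np.int32(2599), [109, 43, 71, 49], [144.3, 66.3]), (np.int32(687), [146, 163, 39, 27], [164.3, 176.0]), (np.int32(57), [313, 236, 11, 9], [318.1, 239.8]), (np.int32(910), [133, 243, 38, 95], [153.9, 296.6]), (np.int32(119), [452, 344, 11, 27], [457.4, 356.9]), (np.int32(145), [461, 354, 24, 23], [472.1, 364.4]), (np.int32(673), [587, 401, 53, 63], [610.0, 437.6]), (np.int32(434), [482, 447, 24, 33], [494.7, 463.9])]
top red [(np.int32(84), [2, 232, 10, 11], [6.8, 237.1]), (np.int32(84), [277, 244, 14, 7], [283.8, 247.4])]
top yellow [(np.int32(90), [35, 201, 11, 10], [40.1, 205.7]), (np.int32(158), [213, 238, 21, 12], [223.1, 243.4])]
top blue [(np.int32(71), [11, 170, 9, 11], [15.5, 174.9]), (np.int32(66), [325, 231, 13, 6], [331.0, 234.0]), (np.int32(155), [124, 255, 20, 33], [133.6, 271.5]), (np.int32(152), [117, 259, 5, 36], [118.9, 277.0])]
```

View pics/scene_crop.png

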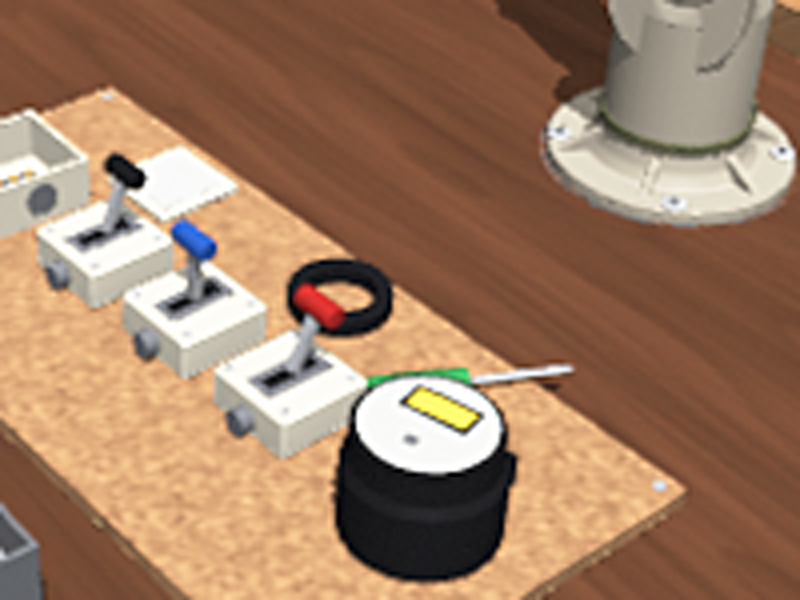

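View pics/top_crop.png

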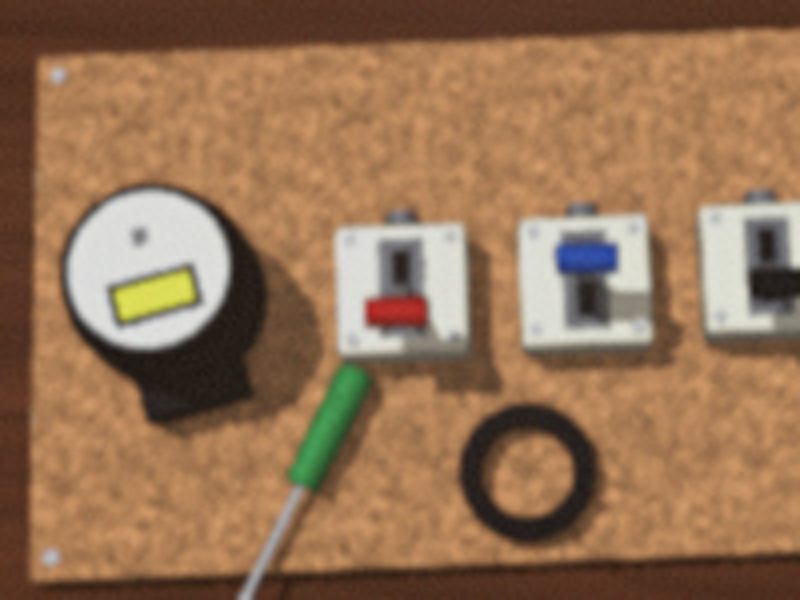

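The red isolator sits between the meter and the blue isolator. The red grip is at top (284,247) and scene (349,256). The yellow window is at top (223,243) and scene (380,282).

```bash
python3 - <<'E'
from h import *
print('grip',tri((349.3,256),(283.8,247.4)),plane('top',(283.8,247.4),.112),plane('scene',(349.3,256),.112))
print('win',tri((380.3,281.7),(223.1,243.4)),plane('top',(223.1,243.4),.115),plane('scene',(380.3,281.7),.115))
# red box top corners in top crop (x4 + offset)
c=[(335,227),(466,223),(471,354),(340,358)]
P=[plane('top',(185+a/4,170+b/4),.056) for a,b in c]
print(np.round(P,3), np.mean(P,0)); print('yaw',np.degrees(np.arctan2(*( (P[0]-P[3])[[1,0]]))))
print('blue',tri((318.1,239.8),(331,234)))
s=get_state(); q=s['eef_rot']; print(R.from_quat(q,scalar_first=True).as_matrix().round(3))
E
```

```text
grip (array([0.51409715, 0.10130602, 0.10746584]), np.float64(0.00031014797948054044)) [0.51303561 0.10105911 0.112     ] [0.51800758 0.10577082 0.112     ]
win (array([0.52220889, 0.25220208, 0.1140676 ]), np.float64(5.1339941686138746e-05)) [0.52202483 0.25199545 0.115     ] [0.52297219 0.25300532 0.115     ]
[[0.58  0.146 0.056]
 [0.583 0.06  0.056]
 [0.496 0.056 0.056]
 [0.493 0.141 0.056]] [0.5377921  0.10059184 0.056     ]
yaw 3.624778223952198
blue (array([ 0.54756987, -0.01654654,  0.11341159]), np.float64(0.0004563582091730603))
[[-0.001  0.345 -0.939]
 [ 0.002 -0.939 -0.345]
 [-1.    -0.002  0.   ]]
```

```bash
cat >> h.py <<'E'
def go(p,yaw=None):
    s=get_state(); M=R.from_quat(s['eef_rot'],scalar_first=True).as_matrix()
    t='' 
    if yaw is not None:
        y=np.radians(yaw); w=M.T@np.array([np.sin(y),-np.cos(y),0]); t=np.degrees(np.arctan2(w[2],w[1]))
    print('t',s['time_s'],'at',np.round(s['tool_pos'],4),'F',np.round(s['ft_force'],1),'w',round(s['grip_width'],4),'shift',np.round(M.T@(np.array(p)-s['tool_pos']),4),'twist',t,'down',M[:,0].round(3))
E
python3 -c "
from h import *
go((.46,-.25,.25),3); go((.514,.101,.2),3)"
```

```text
t 0.1 at [ 0.2153 -0.5863  0.2304] F [-0.4 -0.3 -0. ] w 0.0853 shift [-0.0192 -0.2314 -0.3457] twist 17.160291397605203 down [-0.001  0.002 -1.   ]
t 0.1 at [ 0.2153 -0.5863  0.2304] F [-0.4 -0.3 -0. ] w 0.0853 shift [ 0.0313 -0.5422 -0.5173] twist 17.160291397605203 down [-0.001  0.002 -1.   ]
```

```bash
python3 -m creep '[-0.01,-0.02,-0.03,3,0, -0.02,-0.045,-0.065,6,0, -0.02,-0.07,-0.105,9,0, -0.02,-0.1,-0.145,13,0, -0.02,-0.125,-0.185,17,0]' 30; python3 -c "
from h import *
go((.46,-.25,.25),3); go((.514,.101,.2),3)"
```

```text
time_s: 0.72
tool_pos: [0.3464, -0.4035, 0.2503]
eef_rot: [-0.018, -0.707, -0.019, 0.707]
ft_force: [0.6, 0.2, 0.7]
grip_width: 0.0004
t 0.725 at [ 0.3464 -0.4035  0.2503] F [0.6 0.2 0.7] w 0.0004 shift [ 0.0005 -0.1473 -0.1216] twist 0.03778035217256067 down [-0.001  0.002 -1.   ]
t 0.725 at [ 0.3464 -0.4035  0.2503] F [0.6 0.2 0.7] w 0.0004 shift [ 0.0512 -0.4948 -0.1941] twist 0.03778035217256067 down [-0.001  0.002 -1.   ]
```

```bash
python3 -m creep '[0,-0.04,-0.03,0,0, 0,-0.08,-0.06,0,0, 0,-0.13,-0.09,0,0, 0,-0.18,-0.12,0,0, 0,-0.23,-0.14,0,0]' ; python3 -c "
from h import *
go((.514,.101,.2),3)"
```

```text
time_s: 1.35
tool_pos: [0.4747, -0.1643, 0.2503]
eef_rot: [-0.018, -0.706, -0.02, 0.707]
ft_force: [0.4, 0.2, -0.1]
grip_width: -0.0
t 1.35 at [ 0.4747 -0.1643  0.2503] F [ 0.4  0.2 -0.1] w -0.0 shift [ 0.0509 -0.2626 -0.0536] twist 0.07718869186849932 down [-0.001  0.002 -1.   ]
```

```bash
python3 -m creep '[0,-0.05,-0.01,0,0, 0.01,-0.105,-0.02,0,0, 0.02,-0.16,-0.03,0,0, 0.03,-0.21,-0.04,0,0, 0.04,-0.245,-0.05,0,0]' ; python3 - <<'E'
from h import *
go((.514,.101,.148),3)
cv2.imwrite('pics/w1.png',optics.read_camera('wrist'))
cv2.imwrite('pics/s1.png',optics.read_camera('scene'))
im=cv2.imread('pics/w1.png')
for c in('red','yellow'): print(c,blobs(im,c))
E
```

```text
time_s: 1.98
tool_pos: [0.511, 0.0858, 0.2104]
eef_rot: [-0.019, -0.706, -0.021, 0.707]
ft_force: [0.4, -0.2, 0.7]
grip_width: -0.0003
t 1.975 at [0.511  0.0858 0.2104] F [ 0.4 -0.2  0.7] w -0.0003 shift [ 0.0625 -0.0148 -0.004 ] twist 0.2100089661397509 down [-0.002  0.003 -1.   ]
red [(np.int32(1506), [269, 212, 60, 28], [299.1, 225.5])]
yellow [(np.int32(2449), [25, 180, 85, 47], [67.7, 203.3])]
```

View pics/w1.png

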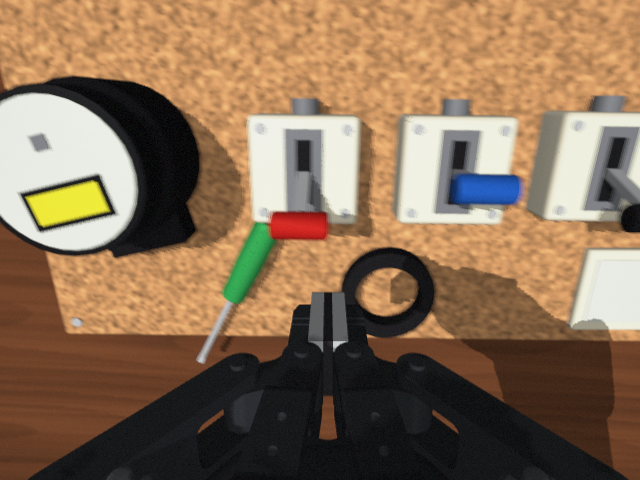

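The wrist view shows the red grip at (299,225), the yellow window at (68,203), and the shut fingertips at (328,295). I'll cross-check the positions from this view.

```bash
cat >> h.py <<'E'
def wplane(uv,z):
    s=get_state(); c=optics.calibration('wrist'); H=c['hand_eye']; M=R.from_quat(s['eef_rot'],scalar_first=True).as_matrix()
    o=s['tool_pos']+M@H[:3,3]; d=M@H[:3,:3]@np.array([(uv[0]-c['cx'])/c['fx'],(uv[1]-c['cy'])/c['fy'],1])
    return o+d*(z-o[2])/d[2]
E
python3 - <<'E'
from h import *
print(wplane((299.1,225.5),.109),wplane((67.7,203.3),.115))
a=[(269,226),(328,225)]
print([wplane(p,.109) for p in a])
print('box',[wplane(p,.056) for p in [(247,116),(360,116),(359,222),(250,222)]])
E
```

```text
[0.51333865 0.10946089 0.109     ] [0.52101504 0.25917647 0.115     ]
[array([0.51169544, 0.12975856, 0.109     ]), array([0.51492787, 0.09000578, 0.109     ])]
box [array([0.57919294, 0.15483466, 0.056     ]), array([0.58441793, 0.07059654, 0.056     ]), array([0.50161422, 0.06393074, 0.056     ]), array([0.49596537, 0.1531231 , 0.056     ])]
```

```bash
python3 - <<'E'
from h import *
go((.514,.101,.148),3)
im=optics.read_camera('wrist'); g=blobs(im,'red'); y=blobs(im,'yellow'); print(g,y)
print(wplane(g[0][2],.109),wplane(y[0][2],.115))
E
```

```text
t 2.075 at [0.5103 0.0882 0.2095] F [ 0.2  0.4 -0.5] w 0.0001 shift [ 0.0615 -0.0123 -0.0047] twist 0.4907165766581894 down [-0.004  0.004 -1.   ]
[(np.int32(1642), [276, 212, 60, 29], [305.7, 225.7])] [(np.int32(2312), [33, 180, 82, 46], [73.6, 202.5])]
[0.51374568 0.10214186 0.109     ] [0.52254738 0.25251089 0.115     ]
```

All three views now agree within about 1 mm: grip (0.514, 0.102, 0.108), window (0.522, 0.252, 0.115). The earlier difference came from the wrist still moving. I'll descend to 3 cm above the grip top (z 0.148) and hold.

```bash
python3 -m creep '[0.01,-0.006,-0.002,0,0, 0.025,-0.013,-0.004,0,0, 0.04,-0.013,-0.004,0,0, 0.055,-0.013,-0.004,0,0, 0.061,-0.013,-0.004,0,0]'; python3 -c "
from h import *
go((.514,.1015,.148),3)"
```

```text
time_s: 2.75
tool_pos: [0.513, 0.0982, 0.1474]
eef_rot: [-0.019, -0.705, -0.021, 0.709]
ft_force: [0.2, 0.6, 0.2]
grip_width: -0.0002
t 2.75 at [0.513  0.0982 0.1474] F [0.2 0.6 0.2] w -0.0002 shift [-0.0006 -0.0032 -0.0012] twist 0.3014300056851133 down [-0.005  0.003 -1.   ]
```

```bash
python3 -m creep '[-0.001,-0.003,-0.001,0,0, -0.001,-0.003,-0.001,0,0, -0.001,-0.003,-0.001,0,0, -0.001,-0.003,-0.001,0,0, -0.001,-0.003,-0.001,0,0]'; python3 - <<'E'
from h import *
go((.514,.1015,.148),3)
cv2.imwrite('pics/w2.png',optics.read_camera('wrist'))
cv2.imwrite('pics/s2.png',cv2.resize(optics.read_camera('scene')[180:330,270:470],None,fx=4,fy=4))
E
```

```text
time_s: 3.38
tool_pos: [0.5139, 0.1013, 0.1486]
eef_rot: [-0.019, -0.705, -0.021, 0.709]
ft_force: [-0.9, 0.1, -0.7]
grip_width: 0.0002
t 3.375 at [0.5139 0.1013 0.1486] F [-0.9  0.1 -0.7] w 0.0002 shift [ 0.0006 -0.0002 -0.0001] twist 0.29345901603316926 down [-0.005  0.003 -1.   ]
```

View pics/w2.png

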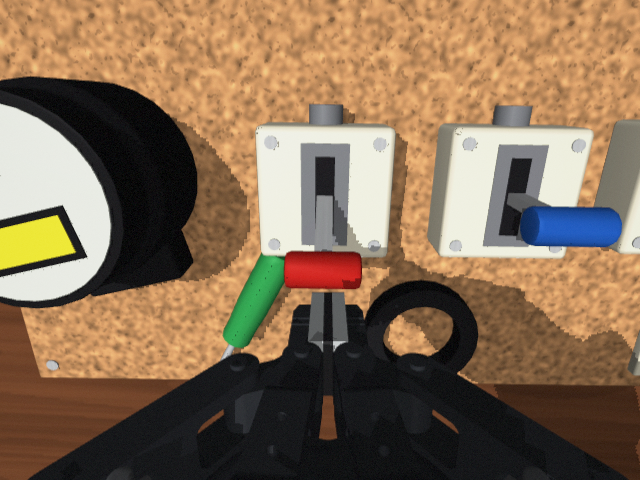

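View pics/s2.png

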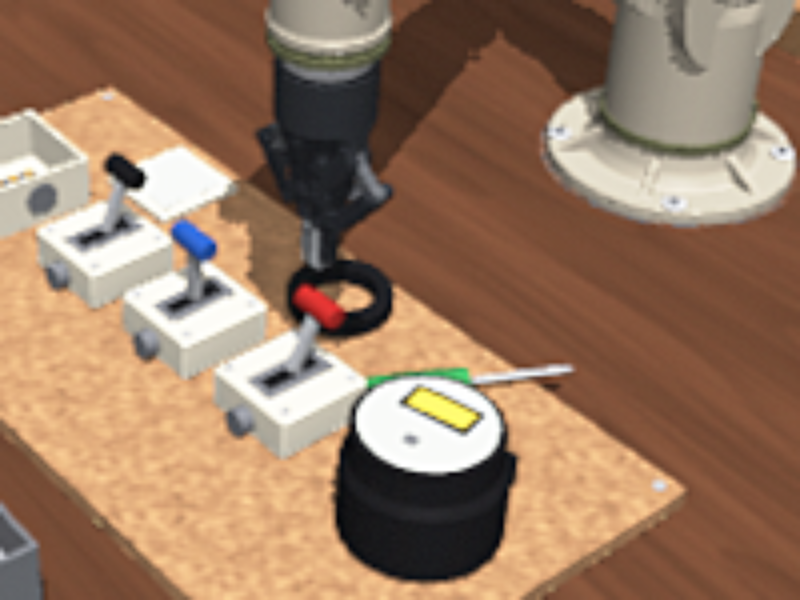

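The fingertips stand centred above the red grip (wrist 323,270), with a clear gap below them. Now I'll hold.

```bash
python3 -m creep '[0,0,0,0,0, 0,0,0,0,0, 0,0,0,0,0, 0,0,0,0,0, 0,0,0,0,0]'
python3 -m creep '[0,0,0,0,0, 0,0,0,0,0, 0,0,0,0,0, 0,0,0,0,0, 0,0,0,0,0]'
python3 -m creep '[0,0,0,0,0, 0,0,0,0,0, 0,0,0,0,0, 0,0,0,0,0, 0,0,0,0,0]'
python3 -m creep '[0,0,0,0,0, 0,0,0,0,0, 0,0,0,0,0, 0,0,0,0,0, 0,0,0,0,0]'
python3 -c "
from h import *
go((.476,.0995,.2),3);go((.476,.0995,.098),3)"
```

```text
time_s: 4.1
tool_pos: [0.5139, 0.1012, 0.1485]
eef_rot: [-0.019, -0.705, -0.021, 0.709]
ft_force: [-0.2, -0.1, 0.1]
grip_width: -0.0001
time_s: 4.72
tool_pos: [0.5139, 0.1012, 0.1485]
eef_rot: [-0.019, -0.705, -0.021, 0.709]
ft_force: [0.2, 0.1, -0.2]
grip_width: 0.0001
time_s: 5.35
tool_pos: [0.5139, 0.1013, 0.1485]
eef_rot: [-0.019, -0.705, -0.021, 0.709]
ft_force: [0.5, -0.2, -0.9]
grip_width: 0.0
time_s: 5.98
tool_pos: [0.5139, 0.1013, 0.1485]
eef_rot: [-0.019, -0.705, -0.021, 0.709]
ft_force: [0.6, 0.5, 1.3]
grip_width: 0.0
t 5.975 at [0.5139 0.1013 0.1485] F [0.6 0.5 1.3] w 0.0 shift [-0.0513 -0.0006  0.0382] twist 0.2946931402698424 down [-0.005  0.003 -1.   ]
t 5.975 at [0.5139 0.1013 0.1485] F [0.6 0.5 1.3] w 0.0 shift [ 0.0507 -0.0003  0.0376] twist 0.2946931402698424 down [-0.005  0.003 -1.   ]
```

```bash
python3 -m creep '[0,0,0.02,0,0, 0,0,0.042,0,0, 0,0,0.042,0,0, 0.01,0,0.042,0,0, 0.02,0,0.042,0,0]'
python3 -m creep '[0.01,0,0,0,0, 0.02,0,0,0,0, 0.03,0,0,0,0, 0.03,0,0,0,0, 0.03,0,0,0,0]'
python3 - <<'E'
from h import *
go((.505,.1,.098),3)
im=optics.read_camera('wrist');cv2.imwrite('pics/w3.png',im)
cv2.imwrite('pics/s3.png',cv2.resize(optics.read_camera('scene')[180:330,270:470],None,fx=4,fy=4))
E
```

```text
time_s: 6.6
tool_pos: [0.4723, 0.0988, 0.1278]
eef_rot: [-0.019, -0.705, -0.021, 0.709]
ft_force: [0.4, -0.2, -0.5]
grip_width: 0.0001
time_s: 7.22
tool_pos: [0.4724, 0.099, 0.0981]
eef_rot: [-0.019, -0.705, -0.021, 0.709]
ft_force: [-1.3, 0.4, 1.2]
grip_width: -0.0001
t 7.225 at [0.4724 0.099  0.0981] F [-1.3  0.4  1.2] w -0.0001 shift [-0.0001  0.0009 -0.0326] twist 0.2817348019103256 down [-0.005  0.003 -1.   ]
```

View pics/w3.png

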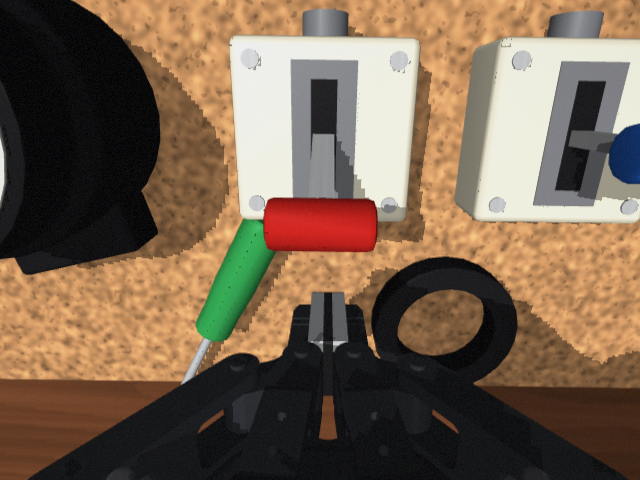

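View pics/s3.png

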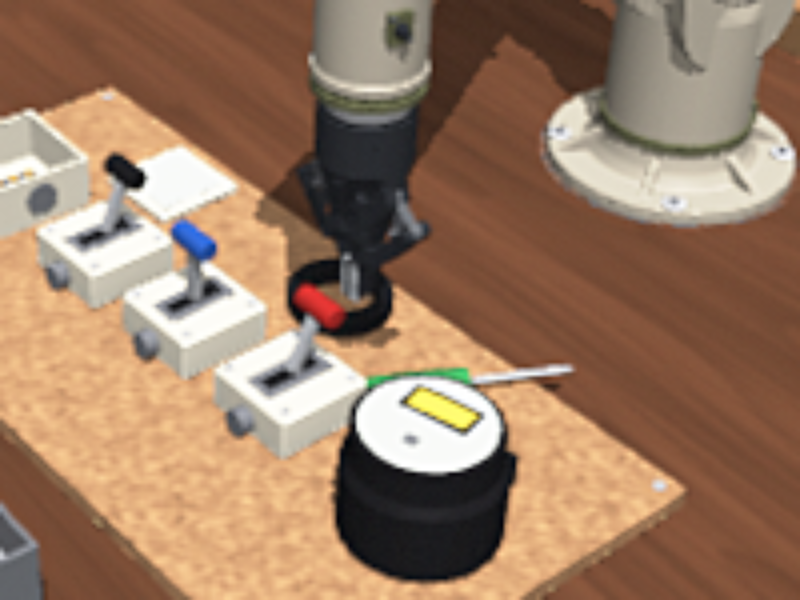

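The fingertips are behind the grip, low and centred on it. Pushing.

```bash
python3 -m creep '[0,0,-0.01,0,0, 0,0,-0.02,0,0, 0,0,-0.03,0,0, 0,0,-0.038,0,0, 0,0,-0.046,0,0]'
python3 -m creep '[0,0,-0.006,0,0, 0,0,-0.012,0,0, 0,0,-0.017,0,0, 0,0,-0.021,0,0, 0,0,-0.024,0,0]'
python3 - <<'E'
from h import *
go((.546,.1,.098),3)
cv2.imwrite('pics/s4.png',cv2.resize(optics.read_camera('scene')[180:330,270:470],None,fx=4,fy=4))
E
```

```text
time_s: 7.95
tool_pos: [0.5189, 0.1017, 0.098]
eef_rot: [-0.019, -0.705, -0.021, 0.708]
ft_force: [-2.5, -0.3, 0.9]
grip_width: 0.0
time_s: 8.57
tool_pos: [0.5428, 0.1031, 0.0976]
eef_rot: [-0.019, -0.705, -0.021, 0.709]
ft_force: [-1.6, -0.0, -1.9]
grip_width: 0.0
t 8.575 at [0.5428 0.1031 0.0976] F [-1.6 -0.  -1.9] w 0.0 shift [-0.0005  0.0032 -0.003 ] twist 0.28229286867694847 down [-0.005  0.003 -1.   ]
```

View pics/s4.png

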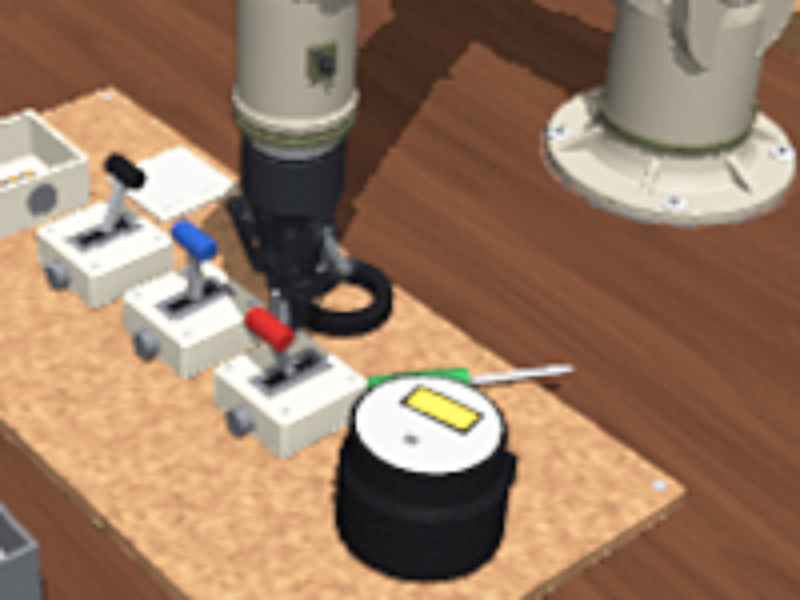

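Red grip is now at about scene (337,262) and past upright. I'll keep pushing in small steps until the stop shows up in the force.

```bash
python3 -m creep '[0,0,-0.001,0,0, 0,0,-0.002,0,0, 0,0,-0.003,0,0, 0,0,-0.004,0,0, 0,0,-0.004,0,0]'
python3 -m creep '[0,0,-0.001,0,0, 0,0,-0.002,0,0, 0,0,-0.003,0,0, 0,0,-0.003,0,0, 0,0,-0.003,0,0]'

```

```text
time_s: 9.25
tool_pos: [0.5473, 0.1034, 0.0977]
eef_rot: [-0.019, -0.705, -0.021, 0.708]
ft_force: [-1.5, -0.5, -1.0]
grip_width: 0.0
time_s: 9.88
tool_pos: [0.5491, 0.1036, 0.0976]
eef_rot: [-0.019, -0.704, -0.021, 0.709]
ft_force: [-6.0, -1.8, 2.8]
grip_width: 0.0003
```

```bash
python3 -m creep '[0,0,-0.001,0,0, 0,0,-0.002,0,0, 0,0,-0.003,0,0, 0,0,-0.003,0,0, 0,0,-0.003,0,0]'
python3 - <<'E'
from h import *
im=optics.read_camera('scene'); tp=optics.read_camera('top')
g=[b for b in blobs(im,'red') if b[2][1]<300]; t=[b for b in blobs(tp,'red') if b[2][0]>100]; print(g,t)
if g and t: print(tri(g[0][2],t[0][2]))
go((.5,.1,.098))
E
```

```text
time_s: 10.5
tool_pos: [0.5493, 0.1036, 0.0974]
eef_rot: [-0.02, -0.702, -0.021, 0.711]
ft_force: [-15.1, -2.0, 10.0]
grip_width: 0.0002
[(np.int32(72), [330, 258, 12, 11], [335.3, 263.3])] []
t 10.6 at [0.5494 0.1036 0.0974] F [-15.5  -1.5   9.7] w 0.0001 shift [-0.      0.0007  0.0495] twist  down [-0.013  0.001 -1.   ]
```

The force jumped to 15 N with no further travel, so the lever is on its stop. I'll back off horizontally, then rise.

```bash
python3 -m creep '[0,0,0.01,0,0, 0,0,0.03,0,0, 0,0,0.055,0,0, -0.03,0,0.07,0,0, -0.07,0,0.07,0,0]'
python3 -m creep '[-0.02,0,0,0,0, -0.04,0,0,0,0, -0.04,0,0,0,0, -0.04,0,0,0,0, -0.04,0,0,0,0]'
python3 - <<'E'
from h import *
go((.522,.252,.2))
im=optics.read_camera('scene'); w=optics.read_camera('wrist'); 
g=[b for b in blobs(im,'red') if b[2][1]<300]; t=blobs(w,'red'); print(g,t)
print(plane('scene',g[0][2],.108),wplane(t[0][2],.108)); 
yy=blobs(w,'yellow'); print(yy, wplane(yy[0][2],.115))
cv2.imwrite('pics/w5.png',w)
E
```

```text
time_s: 11.22
tool_pos: [0.4792, 0.0993, 0.1687]
eef_rot: [-0.02, -0.702, -0.021, 0.711]
ft_force: [0.6, 0.2, -0.2]
grip_width: 0.0002
time_s: 11.85
tool_pos: [0.4793, 0.0991, 0.2078]
eef_rot: [-0.02, -0.702, -0.021, 0.712]
ft_force: [-1.4, 0.4, -1.1]
grip_width: 0.0
t 11.85 at [0.4793 0.0991 0.2078] F [-1.4  0.4 -1.1] w 0.0 shift [ 0.0073 -0.1501 -0.0517] twist  down [-0.014  0.001 -1.   ]
[(np.int32(66), [330, 259, 11, 10], [335.2, 263.3])] [(np.int32(2308), [291, 70, 68, 36], [324.6, 87.5])]
[0.57120599 0.10571645 0.108     ] [0.56932199 0.10775604 0.108     ]
[(np.int32(2657), [36, 130, 86, 50], [79.1, 154.6])] [0.52191999 0.25576487 0.115     ]
```

View pics/w5.png

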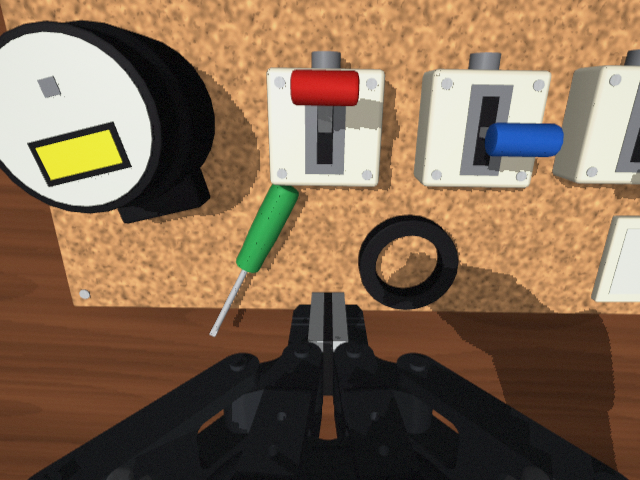

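The lever leans away from the robot with its grip at x ≈ 0.569, against 0.567 expected at the off stop. The screwdriver, tape and blue lever have not moved. Next is the meter window.

```bash
python3 -m creep '[0,-0.03,-0.01,0,0, 0,-0.06,-0.02,0,0, 0,-0.095,-0.035,0,0, 0,-0.13,-0.05,0,0, 0,-0.15,-0.052,0,0]'
python3 -m creep '[0,0,0,0,0, 0,0,0,0,0, 0,0,0,0,0, 0,0,0,0,0, 0,0,0,0,0]'
python3 - <<'E'
from h import *
go((.522,.252,.145))
w=optics.read_camera('wrist'); yy=blobs(w,'yellow'); print(yy, wplane(yy[0][2],.115))
cv2.imwrite('pics/w6.png',w)
E
```

```text
time_s: 12.58
tool_pos: [0.5224, 0.2537, 0.2066]
eef_rot: [-0.021, -0.701, -0.022, 0.712]
ft_force: [0.3, -0.7, -0.1]
grip_width: -0.0001
time_s: 13.2
tool_pos: [0.5225, 0.2532, 0.2068]
eef_rot: [-0.02, -0.701, -0.021, 0.712]
ft_force: [-0.4, 0.6, 0.8]
grip_width: -0.0
t 13.2 at [0.5225 0.2532 0.2068] F [-0.4  0.6  0.8] w -0.0 shift [ 0.0618  0.0013 -0.0003] twist  down [-0.015  0.001 -1.   ]
[(np.int32(2179), [288, 214, 78, 43], [326.8, 235.1])] [0.52187711 0.25537222 0.115     ]
```

View pics/w6.png

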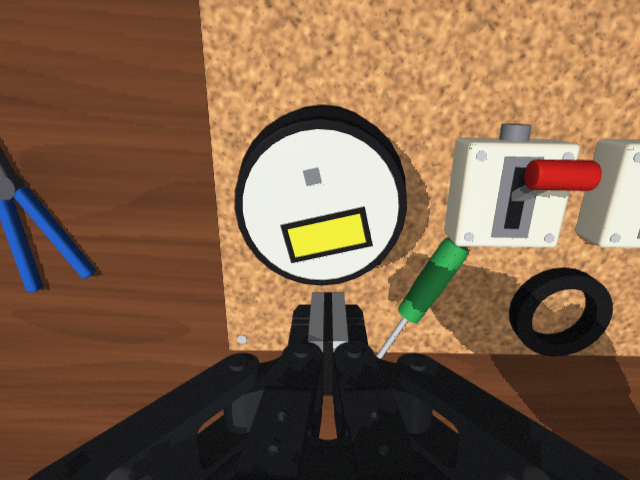

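The window is at (327,235), directly ahead of the fingertips. Wrist and fixed views differ by 3 mm in y, so I'll aim between them at 0.2535.

```bash
python3 -m creep '[0.012,0,0,0,0, 0.025,0,0,0,0, 0.038,0,0,0,0, 0.05,0,0,0,0, 0.055,0,0,0,0]'
python3 -m creep '[0.003,0,0,0,0, 0.006,0,0,0,0, 0.006,0,0,0,0, 0.006,0,0,0,0, 0.006,0,0,0,0]'
python3 - <<'E'
from h import *
go((.522,.2535,.1455))
w=optics.read_camera('wrist'); yy=blobs(w,'yellow'); print(yy, wplane(yy[0][2],.115))
cv2.imwrite('pics/w7.png',w)
cv2.imwrite('pics/s7.png',cv2.resize(optics.read_camera('scene')[180:330,270:470],None,fx=4,fy=4))
E
```

```text
time_s: 13.88
tool_pos: [0.5212, 0.2532, 0.1505]
eef_rot: [-0.021, -0.701, -0.021, 0.713]
ft_force: [0.6, -0.1, 0.2]
grip_width: 0.0001
time_s: 14.5
tool_pos: [0.5212, 0.2532, 0.1448]
eef_rot: [-0.021, -0.701, -0.021, 0.713]
ft_force: [0.2, 0.3, 0.4]
grip_width: 0.0001
t 14.5 at [0.5212 0.2532 0.1448] F [0.2 0.3 0.4] w 0.0001 shift [-0.0007 -0.0002 -0.0008] twist  down [-0.016  0.001 -1.   ]
[(np.int32(3455), [275, 248, 102, 56], [326.6, 275.2])] [0.52226615 0.25519714 0.115     ]
```

View pics/w7.png

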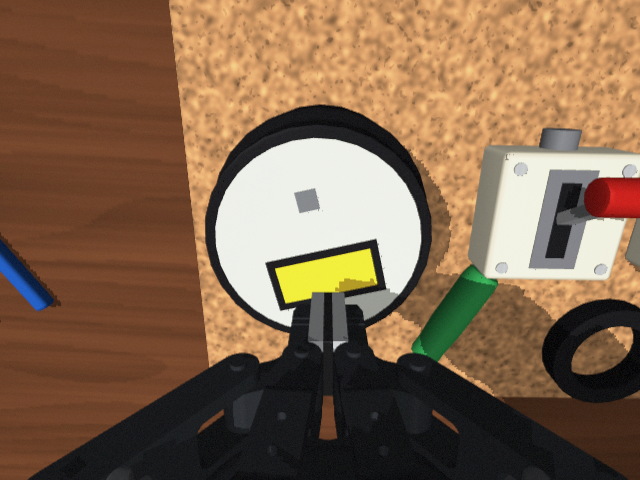

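View pics/s7.png

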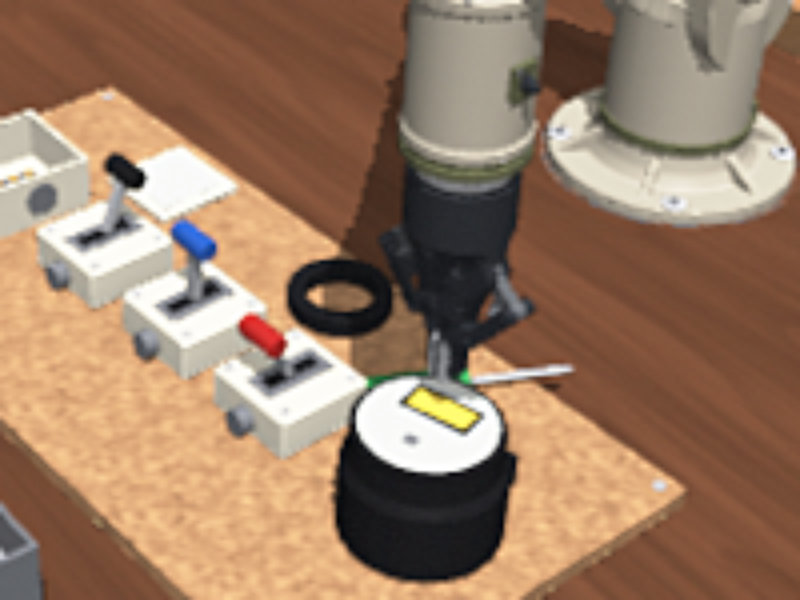

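The fingertips hang about 3 cm above the window, which is at wrist (327,275). The red lever stays over. Holding.

```bash
for i in 1; do :; done
python3 -m creep '[0,0,0,0,0, 0,0,0,0,0, 0,0,0,0,0, 0,0,0,0,0, 0,0,0,0,0]'
python3 -m creep '[0,0,0,0,0, 0,0,0,0,0, 0,0,0,0,0, 0,0,0,0,0, 0,0,0,0,0]'
python3 -m creep '[0,0,0,0,0, 0,0,0,0,0, 0,0,0,0,0, 0,0,0,0,0, 0,0,0,0,0]'
python3 -m creep '[0,0,0,0,0, 0,0,0,0,0, 0,0,0,0,0, 0,0,0,0,0, 0,0,0,0,0]'
python3 -m creep '[-0.01,0,0,0,0, -0.03,0,0,0,0, -0.05,0,0,0,0, -0.07,0,0,0,0, -0.08,0,0,0,0]'
python3 -m creep '[0,0,0,0,0, 0,0,0,0,0, 0,0,0,0,0, 0,0,0,0,0, 0,0,0,0,0]'
python3 - <<'E'
from h import *
go((.5,.25,.2))
cv2.imwrite('pics/w8.png',optics.read_camera('wrist'))
cv2.imwrite('pics/s8.png',optics.read_camera('scene'))
E
```

```text
time_s: 15.22
tool_pos: [0.5212, 0.2532, 0.1447]
eef_rot: [-0.021, -0.701, -0.021, 0.713]
ft_force: [0.5, 0.5, -0.0]
grip_width: -0.0001
time_s: 15.85
tool_pos: [0.5211, 0.2532, 0.1447]
eef_rot: [-0.021, -0.701, -0.021, 0.713]
ft_force: [0.1, 0.1, 0.6]
grip_width: 0.0
time_s: 16.48
tool_pos: [0.5211, 0.2532, 0.1447]
eef_rot: [-0.021, -0.701, -0.021, 0.713]
ft_force: [0.4, 0.3, 0.6]
grip_width: -0.0
time_s: 17.1
tool_pos: [0.5211, 0.2532, 0.1447]
eef_rot: [-0.021, -0.701, -0.021, 0.713]
ft_force: [-0.2, -0.3, -0.1]
grip_width: -0.0002
time_s: 17.73
tool_pos: [0.523, 0.2536, 0.2265]
eef_rot: [-0.02, -0.702, -0.022, 0.712]
ft_force: [-0.5, 0.2, 0.2]
grip_width: 0.0
time_s: 18.35
tool_pos: [0.5228, 0.2535, 0.2262]
eef_rot: [-0.02, -0.701, -0.022, 0.712]
ft_force: [0.3, 1.3, 0.2]
grip_width: 0.0001
t 18.35 at [0.5228 0.2535 0.2262] F [0.3 1.3 0.2] w 0.0001 shift [0.0266 0.0022 0.0226] twist  down [-0.015  0.001 -1.   ]
```

View pics/s8.png

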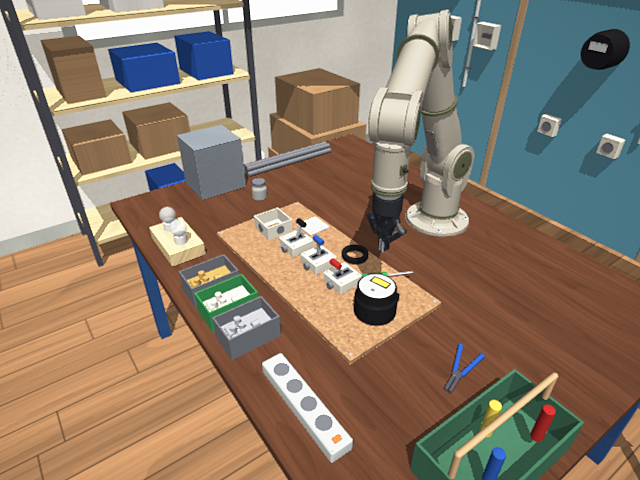

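The red lever (335,263) is still over, everything else is where it was, and the arm is clear. Handing in.

```bash
python3 -c "
from cell import manip
print(manip.hand_in())"
```

```text
the job is handed in; nothing more can be done
None
```

The red isolator is switched off and the job is handed in, after about 18 s on the robot's clock.

- **Pointing at the red grip:** the shut fingertips stayed still about 3 cm above its top for over 2.5 s, with no contact force.
- **Switching off:** I pushed the lever over until it stopped moving while the force rose to 15 N. The grip then measured x ≈ 0.570, against 0.567 expected at the off stop, and it stayed there in the later pictures.
- **Pointing at the meter window:** the fingertips stayed still for about 2.6 s, about 3 cm above it, with no contact force. I then lifted clear.

The last scene picture shows the blue and black levers and the loose things where they were, with the robot touching nothing.

**Disagreements:**
- Wrist and fixed cameras differed by about 3 mm on the window's y position, so I aimed between them.
- An early wrist reading was 7–8 mm off because the arm was still moving. It agreed within about 1 mm when repeated.
- While the fingers were pushing, the top camera could not see the grip, so the off position comes from the scene and wrist cameras and the force.

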